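# Tip truffles into the sunken pocket of a gift box

## Robot

A 7-joint arm with a two-finger parallel gripper is mounted at the origin on the work surface. World frame = base frame: x ahead of the robot, y to its left, z up, the work surface at z = 0. Lengths are in mm, angles in rad, forces in N, time in s.
With the tool pointing down it reaches from about 350 to 775 mm from the base axis. Payload 3.1 kg.
Tool frame: the origin (TCP) lies on the mounting face of the last link; the fingertips stand 173 mm ahead of it and the grasp point (between the pads) lies 155 mm ahead of it; z points along the fingers, y is the line along which they close (so a half turn about z gives the same grasp; the last joint's range is limited). The gripper opens to 85 mm and grips with 20 to 120 N. Pads are 22 mm wide; open, the fingers measure 114 mm over their backs; the gripper's body (76 mm by 85 mm) begins 54 mm behind the grasp point. The pads swing forward as they close: fully open they stand 13 mm farther back than shut.
Start: joints at [1.103, 0.311, 0.014, 1.512, -0.004, 1.319, -0.027], TCP at [227.212, -500.887, 404.704] pointing down, gripper open.
Joint ranges: [-2.7, 2.7], [-0.3, 1.91], [-1.27, 1.3], [0.12, 2.57], [-1.44, 4.58], [0.2, 2.03], [-3.05, 3.05]. Speed limits (rad/s): [2.79, 2.79, 3.14, 3.14, 3.14, 3.14, 3.14].

## Interface

Orientations are given as a unit quaternion [w, x, y, z].
In Python, from bench import robot, eyes gives the robot as it stands.
- The arm moves only by the tool drive_tool, never from a script. Its argument "steps" is a list of rows, each a list of 7 numbers: the shift along the tool's x, y, z in m, then the turn, a rotation vector about the tool's x, y, z in units of 10 degrees (1.0 is 10 degrees), then the finger opening in m, from 0 to 0.0854. In form: [[tx, ty, tz, wx, wy, wz, gripper], ...]. A call has 1 to 8 rows; each row shifts and turns the commanded pose from where the row before left it, along the tool's axes as they then stand; what a row does not reach is not made up. A row lasts 1/8 s, in which the tool goes at most 62.5 mm and 10.7 degrees, less where a joint would pass 70% of its speed; a pose out of reach is approached as far as the arm can. A call is refused whole if a number of a shift passes 0.0625 or a number of a turn 1, either way. A call with a gripper value outside its range is refused whole. The fingers move at their own pace and stop on an object; "newtons" is the grip in N (left out, the last holds). Time passes only in rows, so rows that do not move let the fingers close. It gives the time, the measured TCP pose, the force, the opening and the grip force at its end, in the units of the state.
- robot.observe(): the state, without advancing time (a new reading comes with each control period).
- eyes.read_camera(name): name is "scene" or "top"; returns the picture (384x512x3 uint8, blue, green, red); there is no depth.
- eyes.camera_params(name): a dict with "intrinsics" (3x3 intrinsics, pixels), "T" (4x4, takes a point from camera to world coordinates). Camera axes: x right, y down, z forward; pixel columns grow to the right and rows downward; lengths in mm; the calibration is good to about 2 mm. A picture is of the moment at which its call begins. camera_params takes no time and is no camera call.
- robot.finish_job(): hands the job in; it is judged then, once.
The state is a dict: "time_s": time; "qpos": joint angles; "qvel": joint speeds; "tau": joint torques, N m; "eef_pos": TCP position; "tool_rot": TCP orientation; "wrist_force": force on the tool from outside, world axes, zero at the start; "wrist_torque": the same for the moment, N m; "grip_width": finger opening in mm; "finger_force": force on a finger pad.
Only numpy, scipy, OpenCV 4.12 (cv2) and the standard library are available. Lean on these libraries where they do the work, as an engineer would, in place of code of your own. Each camera call takes 0.05 s, during which the arm holds its last target. There are 200 camera calls.

## Task

Pick up the steel scoop by its handle and tip its four truffles into the empty sunken pocket in the middle of the unfinished chocolate box, pouring from just above the box walls so that nothing drops far and without knocking either box. Then stand the empty scoop upright in the middle of its round rubber mat and let go, leaving everything else as it was.

Things in the scene. Friction and masses are not known exactly. Their poses are not given: they have to be found in the camera images.
- scoop: Small steel measuring cup with a black bar handle, standing on the mat, holding four truffles; 110 to 225 g empty. Origin: centre of its underside, +z out of the mouth. Outer radius 28 mm at the foot flaring to 42 mm at the rim, 52 mm tall, wall 3 mm, bottom 5 mm; no spout. Truffles roll out over the lowest side of the rim once tilted beyond about 75 deg; 100 deg empties it.
- scoop_grip (a point): Middle of the scoop's handle, 82 mm from the cup axis along the scoop's -x, 42 mm above its underside; axes as scoop. The handle is a level bar 14 mm thick (along y) and 16 mm tall, running along -x from the cup wall to 122 mm from the axis. Pinch it here across its thickness.
- scoop_mouth (a point): Centre of the scoop's round mouth, at rim height, 52 mm above its underside; axes as scoop.
- box: The unfinished kraft gift box, fixed to the bench. Origin at the centre of its underside, z up; 180 mm (x) by 150 mm (y) outside. Its 4 mm cardboard walls stand 60 mm high; inside, a dark insert has its deck 32 mm above the bench, carrying chocolates up to 14 mm tall, all round an empty square pocket in the middle.
- pocket (a point): Centre of the floor of the empty pocket, 4 mm above the bench, axes as box. The pocket is 84 mm square and sinks 28 mm below the deck, so its floor lies 56 mm below the top of the box walls.
- full_box: A finished box, same make, size and origin as the unfinished one, but its middle pocket is already filled with nine truffles. Fixed. Leave it alone.
- mat: Round black rubber mat, radius 60 mm, 4 mm thick, fixed; origin at the centre of its underside. The scoop stands on it.
- spare_cup: Plain steel cup without a handle, rim radius 35 mm, 60 mm tall, origin under its centre. Leave it alone.
- carton: Closed kraft carton, 90 x 140 x 45 mm, origin under its centre. Leave it alone.
- truffle0_center (a point): Centre of a chocolate truffle, a hard dark ball 22 mm across, 12 g, in the scoop at the start. Its axes mean nothing.
- truffle1_center (a point): Centre of another chocolate truffle, a hard dark ball 22 mm across, 12 g, in the scoop at the start. Its axes mean nothing.
- truffle2_center (a point): Centre of another chocolate truffle, a hard dark ball 22 mm across, 12 g, in the scoop at the start. Its axes mean nothing.
- truffle3_center (a point): Centre of another chocolate truffle, a hard dark ball 22 mm across, 12 g, in the scoop at the start. Its axes mean nothing.
- truffle0: The same truffle as truffle0_center; this origin lies on its skin and rolls with it, so use the point.
- truffle1: The same truffle as truffle1_center; this origin lies on its skin and rolls with it, so use the point.
- truffle2: The same truffle as truffle2_center; this origin lies on its skin and rolls with it, so use the point.
- truffle3: The same truffle as truffle3_center; this origin lies on its skin and rolls with it, so use the point.
Not all that is in view belongs to the job. What is shaped like the box but orange or white is not meant.

How it is judged (in metres and radians):
On the way:
1. the scoop is tilted by more than 57 deg with its mouth above the pocket of the unfinished box (angle between scoop's own z axis and vertical above 1 rad and horizontal distance between scoop_mouth and pocket below 0.11 m), for 0.2 s.
At the end, for the whole second after the job is handed in: All four truffles lie at rest in the pocket of the unfinished box (centres within its 84 mm square and less than 30 mm above its floor), and the scoop stands upright (within 4.5 deg), at rest on the mat, its centre within 30 mm of the mat's centre (x of truffle0_center in the frame of pocket between -0.042 and 0.042 m and y of truffle0_center in the frame of pocket between -0.042 and 0.042 m and z of each of truffle0_center, truffle1_center, truffle2_center, truffle3_center in the frame of pocket below 0.03 m and linear speed of each of truffle0, truffle1, truffle2, truffle3 below 0.05 m/s and x of truffle1_center in the frame of pocket between -0.042 and 0.042 m and y of truffle1_center in the frame of pocket between -0.042 and 0.042 m and x of truffle2_center in the frame of pocket between -0.042 and 0.042 m and y of truffle2_center in the frame of pocket between -0.042 and 0.042 m and x of truffle3_center in the frame of pocket between -0.042 and 0.042 m and y of truffle3_center in the frame of pocket between -0.042 and 0.042 m and horizontal distance between scoop and mat below 0.03 m and z of scoop in the frame of mat below 0.008 m and angle between scoop's own z axis and vertical below 0.08 rad and linear speed of scoop below 0.02 m/s); the robot touches nothing.
It fails at once if a truffle falls fast (1.7 m/s, a drop of some 15 cm) (linear speed of any of truffle0, truffle1, truffle2, truffle3 above 1.7 m/s).
It fails at once if the scoop, fingers or arm knocks either box with more than 10 N (contact force between any of scoop, the fingers, the arm and box above 10 N or contact force between any of scoop, the fingers, the arm and full_box above 10 N).
It fails at once if the spare cup or the carton is moved by more than 20 mm (distance of any of spare_cup, carton from where it was at the start of the episode above 0.02 m).
It also fails if it takes over 72 s, if anything falls off the work surface, if the arm or the gripper's body presses on something with over 40 N, if the wrist force passes 120 N, or if a joint passes its speed limit or range.

## Working session

There is one attempt and no reset: what is moved stays moved. The work goes in short steps, Python scripts to look and compute and a tool call to move; the robot and the scene stay as the last step left them, time stands still between calls to the robot, and variables do not carry over. Pictures are saved under pics/ and viewed, at most 10 in all, crops included, and the job is handed in when it is done.

Besides the shell and the picture viewer there is one more tool, called after "Request:" as name(argument=value, ...), one argument or row to a line, values as JSON. drive_tool: Moves the arm, as the interface text tells. Its arguments: {"type":"object","properties":{"steps":{"type":"array"},"newtons":{"type":"number"}},"required":["steps"]}

```bash
mkdir -p pics; ls
python3 - <<'E'
from bench import robot, eyes
import cv2, numpy as np
for n in("scene","top"):
    cv2.imwrite(f"pics/{n}0.png",eyes.read_camera(n)); p=eyes.camera_params(n); print(n,np.round(p["intrinsics"],1).tolist(),np.round(p["T"],3).tolist())
s=robot.observe(); print(s)
E
```

```text
pics
scene [[391.1, 0.0, 256.4], [0.0, 391.1, 194.5], [0.0, 0.0, 1.0]] [[0.704, 0.622, -0.342, 908.791], [0.71, -0.614, 0.345, -441.086], [0.005, -0.486, -0.874, 1019.279], [0.0, 0.0, 0.0, 1.0]]
top [[398.2, 0.0, 261.0], [0.0, 398.2, 184.7], [0.0, 0.0, 1.0]] [[-0.022, -0.996, 0.083, 400.202], [-1.0, 0.024, 0.014, -70.08], [-0.016, -0.082, -0.996, 1252.252], [0.0, 0.0, 0.0, 1.0]]
{'time_s': 0.1, 'qpos': array([ 1.10328937,  0.31165853,  0.01403635,  1.51289174, -0.00440108,
        1.31919629, -0.02722194]), 'qvel': array([-6.72606688e-04, -1.92111169e-03, -1.55519833e-03, -2.84820836e-03,
       -4.29819695e-04, -1.42970008e-03,  5.10287474e-05]), 'tau': array([ 1.27117728e-03, -3.80855763e+01,  1.47244460e-01, -2.31240714e+01,
        1.24839158e-02,  8.17664608e-03,  1.46327324e-05]), 'eef_pos': array([ 227.07253822, -500.6281152 ,  403.72436834]), 'tool_rot': array([-1.02572177e-03,  9.77419605e-01,  2.11304965e-01, -2.73685860e-04]), 'wrist_force': array([ 0.31084479, -0.47646306, -0.2690846 ]), 'wrist_torque': array([-0.01054531, -0.01640985,  0.00835425]), 'finger_force': 0.0, 'grip_width': 85.32018536933414}
```

View pics/top0.png

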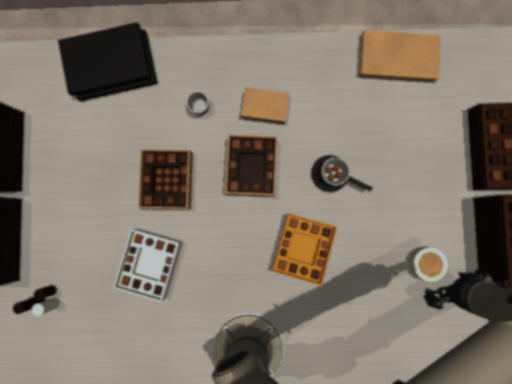

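View pics/scene0.png

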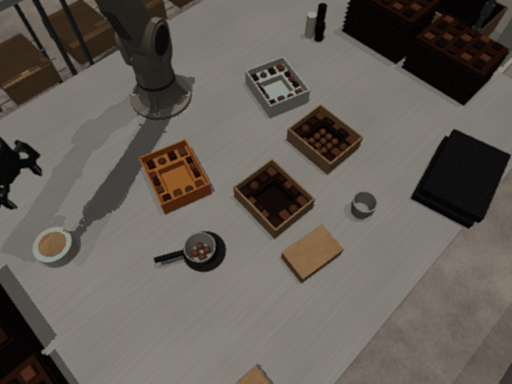

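Candidates (top image):
- **Box:** kraft box with the empty dark pocket (251,166), kraft box filled with truffles (165,180), orange (304,248), white (149,264). I choose (251,166).
- **Scoop:** handled cup on the mat (335,172), plain spare cup (198,103), white bowl (431,263). I choose (335,172).

Next I check both in a close crop.

```bash
cat > h.py <<'E'
import cv2, numpy as np
from bench import robot, eyes
def ray(n,uv,z):
    p=eyes.camera_params(n); T=np.array(p["T"]); uv=np.atleast_2d(np.float64(uv))
    d=np.c_[uv,np.ones(len(uv))]@np.linalg.inv(p["intrinsics"]).T@T[:3,:3].T
    return T[:3,3]+d*((z-T[2,3])/d[:,2])[:,None]
def proj(n,P):
    p=eyes.camera_params(n); T=np.array(p["T"]); c=(np.atleast_2d(P)-T[:3,3])@T[:3,:3]
    q=c@np.array(p["intrinsics"]).T; return q[:,:2]/q[:,2:]
E
python3 - <<'E'
from h import *
im=cv2.imread("pics/top0.png"); sc=cv2.imread("pics/scene0.png")
a=cv2.resize(im[125:205,215:385],None,fx=4.5,fy=4.5,interpolation=cv2.INTER_CUBIC)[:,:765]
b=cv2.resize(sc[155:280,145:320],None,fx=4.2,fy=4.2,interpolation=cv2.INTER_CUBIC)
cv2.imwrite("pics/ctop.png",a); cv2.imwrite("pics/cscene.png",b)
E
```

```text
(no output)
```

View pics/ctop.png

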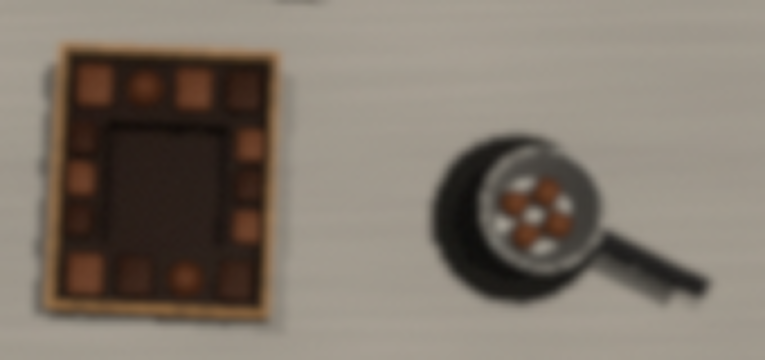

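View pics/cscene.png

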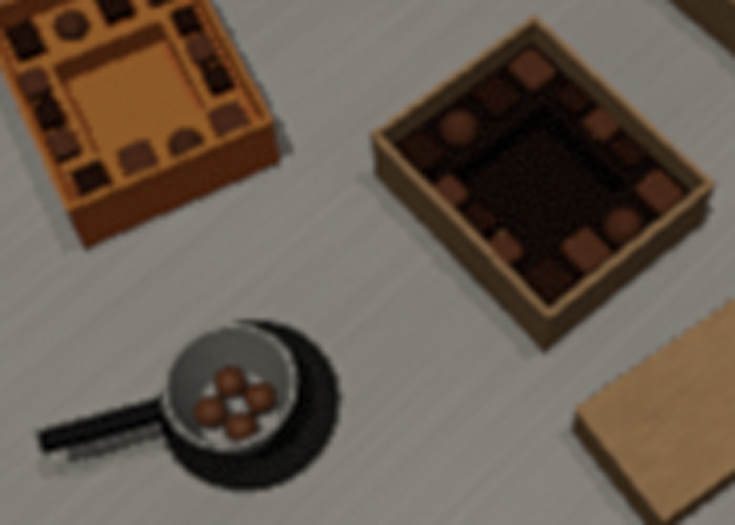

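The crops confirm both choices. The box has an empty pocket (top crop 170,185), and the scoop holds four truffles (540,208) with its handle tip at about (705,283). Next I measure.

Run:
```python
from h import *
f=4.5
def up(pts): return (np.array(pts,float)+.5)/f-.5+[215,125]
R=ray("top",up([(60,43),(281,53),(270,320),(42,310)]),60)
c=R.mean(0); x=(R[0]+R[1]-R[2]-R[3]); print("box",R.round(0)[:,:2].tolist(),c.round(1),"yaw",np.degrees(np.arctan2(x[1],x[0])).round(1))
fs=lambda pts:(np.array(pts,float)+.5)/4.2-.5+[145,155]
S=ray("scene",fs([(375,135),(536,18),(712,185),(546,315)]),60); c=S.mean(0); print("box scene",S.round(0)[:,:2].tolist(),c.round(1))
def circ(n,pts,z):
    P=ray(n,pts,z)[:,:2]; A=np.c_[2*P,np.ones(len(P))]; s=np.linalg.lstsq(A,(P**2).sum(1),rcond=None)[0]; return s[:2].round(1),np.sqrt(s[2]+s[:2]@s[:2]).round(1)
print("rim top",circ("top",up([(540,141),(478,208),(605,208),(540,275),(495,255),(500,157)]),56))
print("rim scene",circ("scene",fs([(163,390),(232,323),(300,388),(240,452),(190,435)]),56))
print("mat top",circ("top",up([(432,215),(515,134),(515,303),(455,160),(458,278)]),4))
print("mat scene",circ("scene",fs([(245,490),(340,400),(265,320),(312,465),(190,470),(315,340)]),4))
for n,(x0,y0,x1,y1) in (("top",(350,172,376,194)),("scene",(150,245,181,268))):
    im=cv2.imread(f"pics/{n}0.png"); g=im.max(2); m=np.zeros_like(g); m[y0:y1,x0:x1]=(g[y0:y1,x0:x1]<55)
    k,l,st,ce=cv2.connectedComponentsWithStats(m); i=1+np.argmax(st[1:,4]); print(n,g[y0:y1:2,x0:x1:2].tolist() if 0 else "",st[i],ce[i])
    v,u=np.nonzero(l==i); P=ray(n,np.c_[u,v],46 if n=="top" else 46)[:,:2]
    L=cv2.fitLine(P.astype(np.float32),cv2.DIST_L2,0,.01,.01).ravel(); t=(P-L[2:])@L[:2]
    print("dir",L.round(3),np.degrees(np.arctan2(L[1],L[0])).round(1),"ends",(L[2:]+t.min()*L[:2]).round(0),(L[2:]+t.max()*L[:2]).round(0))
```

```text
box [[655.0, 43.0], [645.0, -106.0], [465.0, -94.0], [475.0, 58.0]] [560.  -24.4  60. ] yaw -4.3
box scene [[470.0, -90.0], [480.0, 56.0], [656.0, 43.0], [643.0, -103.0]] [562.5 -23.2  60. ]
rim top (array([ 535.9, -277.2]), np.float64(43.9))
rim scene (array([ 538.2, -275.2]), np.float64(42.5))
mat top (array([ 535.1, -269.3]), np.float64(59.4))
mat scene (array([ 535.7, -265.4]), np.float64(58.9))
top  [350 178  21  12  84] [359.21428571 183.92857143]
dir [ 4.60000e-01  8.88000e-01  4.95404e+02 -3.50925e+02] 62.6 ends [ 479. -383.] [ 510. -322.]
scene  [154 251  27  12 158] [167.63924051 256.60759494]
dir [ 4.83000e-01  8.75000e-01  4.96379e+02 -3.52289e+02] 61.1 ends [ 479. -383.] [ 513. -323.]
```

```bash
cat >> h.py <<'E'
from scipy.spatial.transform import Rotation as Rn
S0=np.array([537.,-276.]); PSI=61.8; MAT=np.array([535.4,-267.5]); BOX=np.array([561.,-24.])
def quat(q): return Rn.from_quat(np.r_[q[1:],q[0]])
def now():
    s=robot.observe(); return s,quat(s["tool_rot"]),np.array(s["eef_pos"])
def tool(az,lean):  # tool x at azimuth az, leaned about tool y
    a=np.radians(az); M=np.c_[[np.cos(a),np.sin(a),0],[np.sin(a),-np.cos(a),0],[0,0,-1]]
    return Rn.from_matrix(M)*Rn.from_rotvec([0,np.radians(lean),0])
def plan(poses,n,g):
    """poses: list of (grasp point, Rotation); n rows for each; prints rows from the measured pose"""
    s,R,t=now(); G=t+R.apply([0,0,155]); out=[]
    for (P,Q),k in zip(poses,n):
        rv=(R0:=R,G0:=G) and (R.inv()*Q).as_rotvec()
        for i in range(1,k+1):
            Rt=R0*Rn.from_rotvec(rv*i/k); Gt=G0+(np.array(P)-G0)*i/k; tt=Gt-Rt.apply([0,0,155])
            d=np.round(R.inv().apply(tt-t)/1e3,3); w=np.round((R.inv()*Rt).as_rotvec(degrees=True)/10,2)
            out.append([*map(float,d),*map(float,w),g]); t=t+R.apply(d*1e3); R=R*Rn.from_rotvec(w*10,degrees=True)
        G=np.array(t+R.apply([0,0,155]))
    for i in range(0,len(out),8): print(str(out[i:i+8]).replace(" ",""))
    m=np.abs(out).max(0); print("max",m[:6])
E
python3 - <<'E'
from h import *
X=np.r_[np.cos(np.radians(PSI)),np.sin(np.radians(PSI)),0]; Gp=np.r_[S0,46]-82*X; print(Gp)
Q=tool(PSI,45); plan([(Gp-110*Q.apply([0,0,1]),Q)],[16],0.07)
E
```

```text
[ 498.25083728 -348.26688307   46.        ]
[[0.008,0.004,0.008,0.09,0.27,-0.22,0.07],[0.008,0.005,0.009,0.09,0.27,-0.22,0.07],[0.007,0.005,0.009,0.09,0.27,-0.23,0.07],[0.007,0.006,0.01,0.09,0.27,-0.22,0.07],[0.006,0.007,0.011,0.09,0.27,-0.22,0.07],[0.006,0.007,0.011,0.1,0.28,-0.22,0.07],[0.004,0.008,0.011,0.09,0.27,-0.22,0.07],[0.004,0.009,0.012,0.09,0.27,-0.22,0.07]]
[[0.003,0.009,0.013,0.09,0.27,-0.23,0.07],[0.002,0.01,0.013,0.09,0.27,-0.22,0.07],[0.002,0.011,0.013,0.09,0.27,-0.22,0.07],[0.0,0.011,0.013,0.09,0.27,-0.22,0.07],[-0.0,0.011,0.014,0.09,0.27,-0.22,0.07],[-0.002,0.012,0.014,0.09,0.27,-0.22,0.07],[-0.003,0.012,0.013,0.1,0.27,-0.23,0.07],[-0.003,0.013,0.014,0.09,0.27,-0.22,0.07]]
max [0.008 0.013 0.014 0.1   0.28  0.23 ]
```

Request:
drive_tool(
  steps=[
    [0.008, 0.004, 0.008, 0.09, 0.27, -0.22, 0.07],
    [0.008, 0.005, 0.009, 0.09, 0.27, -0.22, 0.07],
    [0.007, 0.005, 0.009, 0.09, 0.27, -0.23, 0.07],
    [0.007, 0.006, 0.01, 0.09, 0.27, -0.22, 0.07],
    [0.006, 0.007, 0.011, 0.09, 0.27, -0.22, 0.07],
    [0.006, 0.007, 0.011, 0.1, 0.28, -0.22, 0.07],
    [0.004, 0.008, 0.011, 0.09, 0.27, -0.22, 0.07],
    [0.004, 0.009, 0.012, 0.09, 0.27, -0.22, 0.07],
  ],
  newtons=100,
)

```text
time_s: 1.1
eef_pos: [307.5, -506.7, 329.6]
tool_rot: [-0.102, 0.914, 0.354, 0.17]
wrist_force: [-0.2, -0.6, 0.3]
grip_width: 70.3
finger_force: 0.0
```

Request:
drive_tool(
  steps=[
    [0.003, 0.009, 0.013, 0.09, 0.27, -0.23, 0.07],
    [0.002, 0.01, 0.013, 0.09, 0.27, -0.22, 0.07],
    [0.002, 0.011, 0.013, 0.09, 0.27, -0.22, 0.07],
    [0.0, 0.011, 0.013, 0.09, 0.27, -0.22, 0.07],
    [0.0, 0.011, 0.014, 0.09, 0.27, -0.22, 0.07],
    [-0.002, 0.012, 0.014, 0.09, 0.27, -0.22, 0.07],
    [-0.003, 0.012, 0.013, 0.1, 0.27, -0.23, 0.07],
    [-0.003, 0.013, 0.014, 0.09, 0.27, -0.22, 0.07],
  ],
)

```text
time_s: 2.1
eef_pos: [409.9, -514.3, 233.7]
tool_rot: [-0.196, 0.792, 0.475, 0.328]
wrist_force: [0.4, 0.6, 0.3]
grip_width: 70.1
finger_force: 0.0
```

Run:
```python
from h import *
s,R,t=now(); print(s["time_s"],s["qpos"].round(2),(t+R.apply([0,0,155])).round(1),R.as_matrix().round(3).tolist())
X=np.r_[np.cos(np.radians(PSI)),np.sin(np.radians(PSI)),0]; Gp=np.r_[S0,46]-82*X
plan([(Gp,tool(PSI,45))],[8],0.07)
im=eyes.read_camera("scene"); cv2.imwrite("pics/s1.png",cv2.resize(im[120:320,60:320],None,fx=3,fy=3))
```

```text
2.1 [ 1.21  0.86 -0.3   1.21 -0.46  1.5   0.6 ] [ 461.6 -417.7  124. ] [[0.333, 0.882, 0.334], [0.624, -0.471, 0.623], [0.707, 0.001, -0.707]]
[[0.0,-0.0,0.014,-0.0,0.0,0.0,0.07],[0.0,-0.0,0.014,-0.0,0.0,0.0,0.07],[0.0,-0.0,0.014,-0.0,0.0,0.0,0.07],[0.0,-0.0,0.013,-0.0,0.0,0.0,0.07],[0.0,-0.0,0.014,-0.0,0.0,0.01,0.07],[0.0,-0.0,0.014,-0.0,0.0,-0.0,0.07],[0.0,-0.0,0.014,-0.0,0.0,-0.0,0.07],[0.0,-0.0,0.014,-0.0,0.0,-0.0,0.07]]
max [0.    0.    0.014 0.    0.    0.01 ]
```

View pics/s1.png

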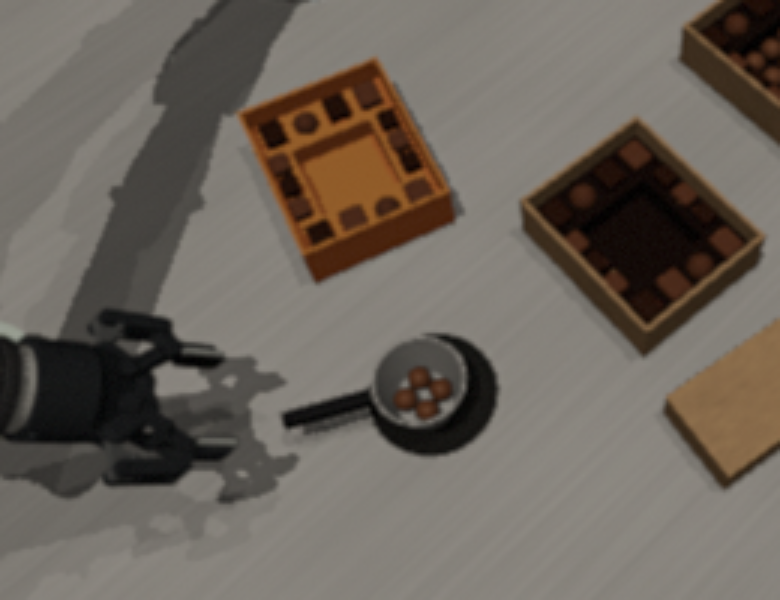

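The gripper is lined up with the handle (handle at 330,405 in the crop) and nothing has been disturbed. I go in and close.

Request:
drive_tool(
  steps=[
    [0, 0, 0.018, 0, 0, 0, 0.07],
    [0, 0, 0.018, 0, 0, 0, 0.07],
    [0, 0, 0.018, 0, 0, 0, 0.07],
    [0, 0, 0.018, 0, 0, 0, 0.07],
    [0, 0, 0.018, 0, 0, 0, 0.06],
    [0, 0, 0.013, 0, 0, 0, 0.05],
    [0, 0, 0.008, 0, 0, 0, 0.04],
    [0, 0, 0, 0, 0, 0, 0.03],
  ],
)

```text
time_s: 3.15
eef_pos: [447.2, -444.6, 156.0]
tool_rot: [-0.196, 0.793, 0.475, 0.328]
wrist_force: [-0.3, -0.6, 0.0]
grip_width: 29.8
finger_force: 0.0
```

Request:
drive_tool(
  steps=[
    [0, 0, 0, 0, 0, 0, 0.025],
    [0, 0, 0, 0, 0, 0, 0.02],
    [0, 0, 0, 0, 0, 0, 0.015],
    [0, 0, 0, 0, 0, 0, 0.01],
    [0, 0, 0, 0, 0, 0, 0],
    [0, 0, 0, 0, 0, 0, 0],
    [0, 0, 0, 0, 0, 0, 0],
  ],
  newtons=100,
)

```text
time_s: 4.03
eef_pos: [446.9, -445.4, 156.6]
tool_rot: [-0.195, 0.793, 0.475, 0.328]
wrist_force: [-2.4, -1.3, 3.9]
grip_width: 12.4
finger_force: 97.9
```

```bash
python3 - <<'E'
from h import *
s,R,t=now(); print(s["time_s"],s["qpos"].round(2),(t+R.apply([0,0,155])).round(1),s["wrist_force"])
for n,b in(("scene",(100,180,260,300)),("top",(300,120,420,210))):
    im=eyes.read_camera(n); cv2.imwrite(f"pics/g_{n}.png",cv2.resize(im[b[1]:b[3],b[0]:b[2]],None,fx=4,fy=4))
E
python3 -c "
import cv2,numpy as np
a=cv2.imread('pics/g_scene.png');b=cv2.imread('pics/g_top.png')
o=np.zeros((600,800,3),np.uint8);a=cv2.resize(a,(400,300));b=cv2.resize(b,(400,300));o[:300,:400]=a;o[:300,400:]=b;cv2.imwrite('pics/g.png',o[:300])"
```

```text
4.025 [ 1.14  0.89 -0.32  1.39 -0.48  1.27  0.64] [ 498.7 -349.    46.8] [-2.44627434 -1.34851196  3.94437213]
```

View pics/g.png

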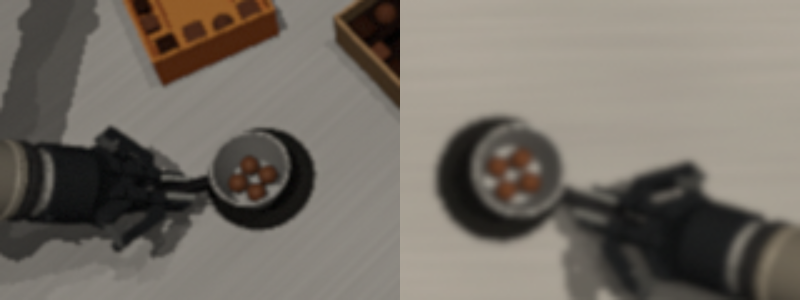

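The handle is pinched squarely and the four truffles are still in the cup. Lift, then carry to the box.

```bash
cat >> h.py <<'E'
PHI=85.7; F=np.r_[np.cos(np.radians(PHI)),np.sin(np.radians(PHI)),0]; Z=np.r_[0,0,1]
def pour(th,back,zlip,side=0):  # lip at `back` mm along F from the pocket centre
    c,s=np.cos(np.radians(th)),np.sin(np.radians(th)); x=c*F-s*Z; z=s*F+c*Z
    L=np.r_[BOX,0]+back*F+zlip*Z; M=L-42*x
    return M-82*x-10*z, tool(PHI,45-th)
E
python3 - <<'E'
from h import *
s,R,t=now(); G=t+R.apply([0,0,155])
P,Q=pour(0,20,172); print(P)
plan([(G+[0,0,115],tool(PSI,45)),(P,Q)],[8,16],0)
E
```

```text
[ 553.20221241 -127.70725389  162.        ]
[[0.01,0.0,-0.01,0.0,0.0,0.0,0],[0.01,0.0,-0.01,0.0,0.0,0.0,0],[0.01,0.0,-0.011,0.0,0.0,0.0,0],[0.01,0.0,-0.01,0.0,0.01,0.01,0],[0.011,0.0,-0.01,0.0,-0.0,-0.0,0],[0.01,0.0,-0.01,0.0,-0.0,-0.0,0],[0.01,0.0,-0.01,0.0,0.0,-0.0,0],[0.01,0.0,-0.01,0.01,0.0,0.0,0]]
[[0.01,-0.001,0.01,0.11,0.0,-0.11,0],[0.01,0.0,0.01,0.1,0.0,-0.1,0],[0.01,0.0,0.009,0.11,0.0,-0.11,0],[0.01,0.001,0.01,0.1,0.0,-0.1,0],[0.01,0.0,0.01,0.11,0.0,-0.11,0],[0.01,0.002,0.01,0.1,0.0,-0.1,0],[0.01,0.001,0.01,0.11,0.0,-0.11,0],[0.01,0.002,0.01,0.1,0.0,-0.11,0]]
[[0.01,0.002,0.01,0.11,0.0,-0.1,0],[0.01,0.003,0.01,0.1,0.0,-0.11,0],[0.01,0.003,0.011,0.11,0.0,-0.1,0],[0.01,0.003,0.01,0.1,0.0,-0.11,0],[0.01,0.004,0.01,0.11,0.0,-0.1,0],[0.01,0.004,0.01,0.1,0.0,-0.11,0],[0.01,0.005,0.01,0.11,0.0,-0.1,0],[0.01,0.004,0.01,0.11,0.0,-0.11,0]]
max [0.011 0.005 0.011 0.11  0.01  0.11 ]
```

Request:
drive_tool(
  steps=[
    [0.004, 0, -0.004, 0, 0, 0, 0],
    [0.008, 0, -0.008, 0, 0, 0, 0],
    [0.012, 0, -0.012, 0, 0, 0, 0],
    [0.014, 0, -0.014, 0, 0, 0, 0],
    [0.014, 0, -0.014, 0, 0, 0, 0],
    [0.013, 0, -0.013, 0, 0, 0, 0],
    [0.01, 0, -0.01, 0, 0, 0, 0],
    [0.006, 0, -0.006, 0, 0, 0, 0],
  ],
  newtons=110,
)

```text
time_s: 5.12
eef_pos: [447.0, -444.8, 272.0]
tool_rot: [-0.195, 0.793, 0.475, 0.328]
wrist_force: [-0.6, 0.4, -1.8]
grip_width: 12.3
finger_force: 107.3
```

Request:
drive_tool(
  steps=[
    [0.01, -0.001, 0.01, 0.11, 0, -0.11, 0],
    [0.01, 0, 0.01, 0.1, 0, -0.1, 0],
    [0.01, 0, 0.009, 0.11, 0, -0.11, 0],
    [0.01, 0.001, 0.01, 0.1, 0, -0.1, 0],
    [0.01, 0, 0.01, 0.11, 0, -0.11, 0],
    [0.01, 0.002, 0.01, 0.1, 0, -0.1, 0],
    [0.01, 0.001, 0.01, 0.11, 0, -0.11, 0],
    [0.01, 0.002, 0.01, 0.1, 0, -0.11, 0],
  ],
)

```text
time_s: 6.12
eef_pos: [495.7, -342.1, 271.4]
tool_rot: [-0.229, 0.738, 0.556, 0.306]
wrist_force: [0.3, -0.6, -2.0]
grip_width: 12.4
finger_force: 107.3
```

Request:
drive_tool(
  steps=[
    [0.01, 0.002, 0.01, 0.11, 0, -0.1, 0],
    [0.01, 0.003, 0.01, 0.1, 0, -0.11, 0],
    [0.01, 0.003, 0.011, 0.11, 0, -0.1, 0],
    [0.01, 0.003, 0.01, 0.1, 0, -0.11, 0],
    [0.01, 0.004, 0.01, 0.11, 0, -0.1, 0],
    [0.01, 0.004, 0.01, 0.1, 0, -0.11, 0],
    [0.008, 0.004, 0.008, 0.11, 0, -0.1, 0],
    [0.006, 0.003, 0.006, 0.11, 0, -0.11, 0],
  ],
)

```text
time_s: 7.12
eef_pos: [542.1, -243.7, 270.5]
tool_rot: [-0.26, 0.677, 0.63, 0.28]
wrist_force: [0.3, 0.1, -3.2]
grip_width: 12.5
finger_force: 107.5
```

Run:
```python
from h import *
s,R,t=now(); print(s["time_s"],s["qpos"].round(2),(t+R.apply([0,0,155])).round(1),s["wrist_force"],s["wrist_torque"],s["grip_width"])
im=eyes.read_camera("scene"); cv2.imwrite("pics/s2.png",cv2.resize(im[80:280,120:380],None,fx=3,fy=3))
plan([pour(30,5,130),pour(60,-15,92)],[8,8],0)
```

```text
7.125 [ 0.87  0.72 -0.46  1.42 -0.42  1.41  0.54] [ 550.  -134.7  160.7] [ 0.31896267  0.07391031 -3.22176368] [-1.25633226  0.05483083  0.03641156] 12.492331762353908
[[0.012,0.0,-0.001,-0.0,-0.37,0.0,0],[0.012,0.001,-0.002,-0.0,-0.38,0.01,0],[0.012,-0.0,-0.002,-0.0,-0.37,0.0,0],[0.012,0.0,-0.002,-0.0,-0.38,0.01,0],[0.012,0.0,-0.002,-0.01,-0.37,0.0,0],[0.012,0.001,-0.002,0.0,-0.38,0.0,0],[0.011,-0.0,-0.002,0.0,-0.37,0.01,0],[0.012,0.0,-0.002,0.0,-0.38,0.0,0]]
[[0.013,0.0,-0.0,0.0,-0.37,0.0,0],[0.013,0.0,-0.001,0.0,-0.38,0.0,0],[0.013,0.0,-0.0,0.0,-0.37,0.0,0],[0.013,0.0,-0.001,0.0,-0.38,0.0,0],[0.013,0.0,-0.001,0.0,-0.37,0.0,0],[0.012,0.0,-0.002,0.0,-0.38,0.0,0],[0.013,0.0,-0.001,0.0,-0.37,0.0,0],[0.012,0.0,-0.002,0.0,-0.38,0.0,0]]
max [0.013 0.001 0.002 0.01  0.38  0.01 ]
```

View pics/s2.png

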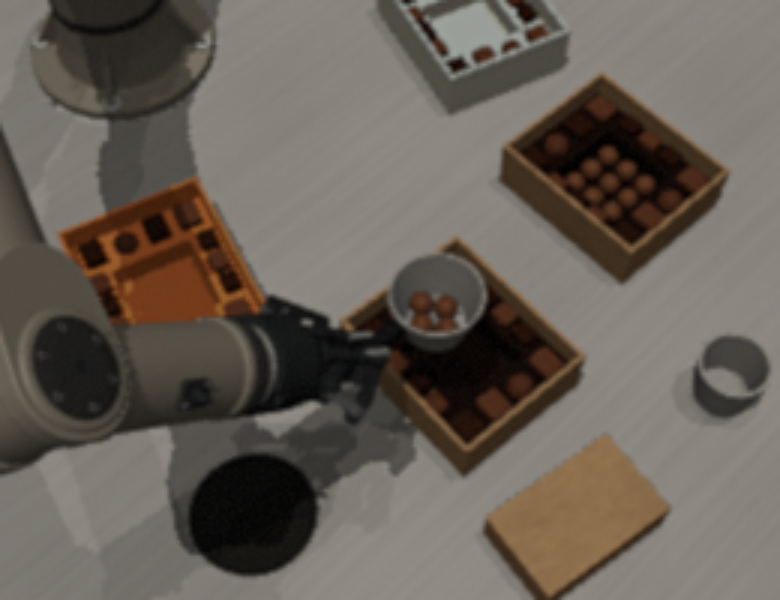

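The scoop is above the near side of the box with its four truffles, rim centre at about (437,292) in the crop, and the boxes, cup and carton are untouched. Next I check for slip against that rim centre.

Run:
```python
from h import *
s,R,t=now(); G=t+R.apply([0,0,155]); print((G+82*F+10*Z).round(0), ray("scene",[(120+437/3-.3,80+292/3-.3)],171).round(0),proj("scene",G+82*F+10*Z))
```

```text
[556. -51. 171.] [[556. -54. 171.]] [[266.04648705 176.49454951]]
```

Request:
drive_tool(
  steps=[
    [0.012, 0, -0.001, 0, -0.37, 0, 0],
    [0.012, 0.001, -0.002, 0, -0.38, 0.01, 0],
    [0.012, 0, -0.002, 0, -0.37, 0, 0],
    [0.012, 0, -0.002, 0, -0.38, 0.01, 0],
    [0.012, 0, -0.002, -0.01, -0.37, 0, 0],
    [0.012, 0.001, -0.002, 0, -0.38, 0, 0],
    [0.011, 0, -0.002, 0, -0.37, 0.01, 0],
    [0.012, 0, -0.002, 0, -0.38, 0, 0],
  ],
)

```text
time_s: 8.18
eef_pos: [549.0, -171.7, 333.8]
tool_rot: [-0.087, 0.728, 0.673, 0.094]
wrist_force: [0.2, 0.1, -1.6]
grip_width: 12.4
finger_force: 107.4
```

Run:
```python
from h import *
s,R,t=now(); print(s["time_s"],s["qpos"].round(2),(t+R.apply([0,0,155])).round(1),pour(30,5,130)[0],s["grip_width"])
plan([pour(60,-16,92)],[8],0)
im=eyes.read_camera("scene"); cv2.imwrite("pics/s3.png",cv2.resize(im[80:280,120:380],None,fx=3,fy=3))
```

```text
8.175 [ 0.6   0.46 -0.35  1.51 -0.1   1.24  0.24] [ 552.1 -132.4  183.9] [ 552.94824821 -131.08486958  183.33974596] 12.446019554328252
[[0.013,0.0,-0.0,0.0,-0.37,-0.0,0],[0.013,0.0,-0.001,0.0,-0.37,-0.01,0],[0.013,0.0,-0.0,0.0,-0.37,0.0,0],[0.013,0.0,-0.001,0.0,-0.38,-0.0,0],[0.013,0.0,-0.001,0.0,-0.37,-0.0,0],[0.012,0.0,-0.001,0.0,-0.37,-0.01,0],[0.013,0.001,-0.002,0.0,-0.37,0.0,0],[0.012,-0.0,-0.001,0.0,-0.37,-0.0,0]]
max [0.013 0.001 0.002 0.    0.38  0.01 ]
```

View pics/s3.png

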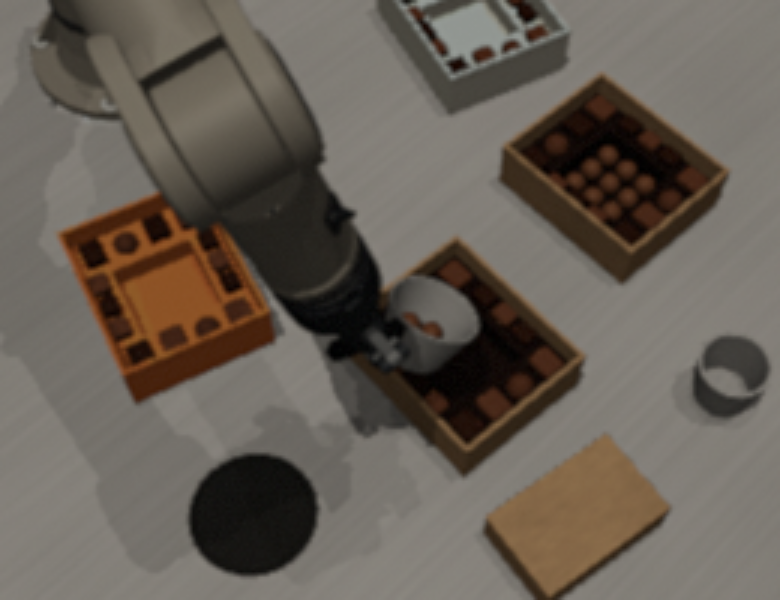

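The scoop is tilted about 30° toward the pocket, still holding its truffles. Going on to 60°.

Request:
drive_tool(
  steps=[
    [0.013, 0, 0, 0, -0.37, 0, 0],
    [0.013, 0, -0.001, 0, -0.37, -0.01, 0],
    [0.013, 0, 0, 0, -0.37, 0, 0],
    [0.013, 0, -0.001, 0, -0.38, 0, 0],
    [0.013, 0, -0.001, 0, -0.37, 0, 0],
    [0.012, 0, -0.001, 0, -0.37, -0.01, 0],
    [0.013, 0.001, -0.002, 0, -0.37, 0, 0],
    [0.012, 0, -0.001, 0, -0.37, 0, 0],
  ],
)

```text
time_s: 9.22
eef_pos: [557.7, -70.7, 343.7]
tool_rot: [0.088, 0.727, 0.674, -0.095]
wrist_force: [0.5, -0.2, -3.0]
grip_width: 12.5
finger_force: 107.6
```

Run:
```python
from h import *
s,R,t=now(); print(s["time_s"],s["qpos"].round(2),(t+R.apply([0,0,155])).round(1),pour(60,-16,92)[0],s["grip_width"])
plan([pour(76,-18,77),pour(103,-20,75)],[8,24],0)
```

```text
9.225 [ 0.2   0.39 -0.26  1.58  0.38  1.24 -0.25] [ 554.7 -110.3  193.9] [ 554.50232449 -110.41631699  194.38715007] 12.49929368334335
[[0.009,-0.0,-0.001,-0.0,-0.2,-0.0,0],[0.009,-0.0,-0.001,-0.0,-0.2,-0.0,0],[0.009,-0.0,-0.001,-0.0,-0.21,-0.0,0],[0.008,-0.0,-0.001,-0.0,-0.2,-0.0,0],[0.009,-0.0,-0.002,-0.0,-0.2,-0.0,0],[0.009,-0.0,-0.001,-0.0,-0.2,-0.0,0],[0.008,-0.0,-0.002,-0.0,-0.2,-0.0,0],[0.009,-0.0,-0.002,-0.0,-0.21,-0.0,0]]
[[0.005,-0.0,-0.001,-0.0,-0.11,-0.0,0],[0.005,-0.0,-0.002,-0.0,-0.11,-0.0,0],[0.005,-0.0,-0.001,-0.0,-0.12,-0.0,0],[0.005,-0.0,-0.001,-0.0,-0.11,-0.0,0],[0.005,-0.0,-0.002,-0.0,-0.11,-0.0,0],[0.004,-0.0,-0.001,-0.0,-0.11,-0.0,0],[0.005,-0.0,-0.002,-0.0,-0.12,-0.0,0],[0.005,-0.0,-0.001,-0.0,-0.11,-0.0,0]]
[[0.005,-0.0,-0.002,-0.0,-0.11,-0.0,0],[0.004,-0.0,-0.001,-0.0,-0.11,-0.0,0],[0.005,-0.0,-0.002,-0.0,-0.12,-0.0,0],[0.005,-0.0,-0.002,-0.0,-0.11,-0.0,0],[0.004,-0.0,-0.001,-0.0,-0.11,-0.0,0],[0.005,-0.0,-0.002,-0.0,-0.11,-0.0,0],[0.004,-0.0,-0.002,-0.0,-0.12,-0.0,0],[0.005,-0.0,-0.002,-0.0,-0.11,-0.0,0]]
[[0.004,-0.0,-0.001,-0.0,-0.11,-0.0,0],[0.005,-0.0,-0.002,-0.0,-0.11,-0.0,0],[0.004,-0.0,-0.002,-0.0,-0.11,-0.0,0],[0.005,-0.0,-0.002,-0.0,-0.12,-0.0,0],[0.004,-0.0,-0.002,-0.0,-0.11,-0.0,0],[0.004,-0.0,-0.002,-0.0,-0.11,-0.0,0],[0.004,-0.0,-0.002,-0.0,-0.11,-0.0,0],[0.005,-0.0,-0.002,-0.0,-0.12,-0.0,0]]
max [0.009 0.    0.002 0.    0.21  0.   ]
```

Request:
drive_tool(
  steps=[
    [0.009, 0, -0.001, 0, -0.2, 0, 0],
    [0.009, 0, -0.001, 0, -0.2, 0, 0],
    [0.009, 0, -0.001, 0, -0.21, 0, 0],
    [0.008, 0, -0.001, 0, -0.2, 0, 0],
    [0.009, 0, -0.002, 0, -0.2, 0, 0],
    [0.009, 0, -0.001, 0, -0.2, 0, 0],
    [0.008, 0, -0.002, 0, -0.2, 0, 0],
    [0.009, 0, -0.002, 0, -0.21, 0, 0],
  ],
)

```text
time_s: 10.22
eef_pos: [563.4, -2.7, 327.3]
tool_rot: [0.183, 0.707, 0.655, -0.197]
wrist_force: [0.2, 0.4, -2.5]
grip_width: 12.5
finger_force: 107.6
```

Request:
drive_tool(
  steps=[
    [0.005, 0, -0.001, 0, -0.11, 0, 0],
    [0.005, 0, -0.002, 0, -0.11, 0, 0],
    [0.005, 0, -0.001, 0, -0.12, 0, 0],
    [0.005, 0, -0.001, 0, -0.11, 0, 0],
    [0.005, 0, -0.002, 0, -0.11, 0, 0],
    [0.004, 0, -0.001, 0, -0.11, 0, 0],
    [0.005, 0, -0.002, 0, -0.12, 0, 0],
    [0.005, 0, -0.001, 0, -0.11, 0, 0],
  ],
)

```text
time_s: 11.22
eef_pos: [566.3, 35.3, 314.1]
tool_rot: [0.233, 0.689, 0.639, -0.251]
wrist_force: [-0.2, 0.9, -2.4]
grip_width: 12.5
finger_force: 107.6
```

Request:
drive_tool(
  steps=[
    [0.005, 0, -0.002, 0, -0.11, 0, 0],
    [0.004, 0, -0.001, 0, -0.11, 0, 0],
    [0.005, 0, -0.002, 0, -0.12, 0, 0],
    [0.005, 0, -0.002, 0, -0.11, 0, 0],
    [0.004, 0, -0.001, 0, -0.11, 0, 0],
    [0.005, 0, -0.002, 0, -0.11, 0, 0],
    [0.004, 0, -0.002, 0, -0.12, 0, 0],
    [0.005, 0, -0.002, 0, -0.11, 0, 0],
  ],
)

```text
time_s: 12.22
eef_pos: [569.0, 71.4, 298.5]
tool_rot: [0.282, 0.667, 0.618, -0.305]
wrist_force: [-0.8, 0.5, -1.3]
grip_width: 12.1
finger_force: 107.6
```

Request:
drive_tool(
  steps=[
    [0.004, 0, -0.001, 0, -0.11, 0, 0],
    [0.005, 0, -0.002, 0, -0.11, 0, 0],
    [0.004, 0, -0.002, 0, -0.11, 0, 0],
    [0.005, 0, -0.002, 0, -0.12, 0, 0],
    [0.004, 0, -0.002, 0, -0.11, 0, 0],
    [0.004, 0, -0.002, 0, -0.11, 0, 0],
    [0.004, 0, -0.002, 0, -0.11, 0, 0],
    [0.005, 0, -0.002, 0, -0.12, 0, 0],
  ],
)

```text
time_s: 13.22
eef_pos: [571.5, 104.3, 279.6]
tool_rot: [0.33, 0.641, 0.594, -0.356]
wrist_force: [0.1, -0.2, -1.7]
grip_width: 12.3
finger_force: 107.7
```

Run:
```python
from h import *
s,R,t=now(); print(s["time_s"],s["qpos"].round(2),(t+R.apply([0,0,155])).round(1),pour(103,-20,75)[0],s["grip_width"],s["wrist_force"])
a=eyes.read_camera("scene")[125:265,180:350]; b=eyes.read_camera("top")[125:215,205:325]
o=np.hstack([cv2.resize(a,(400,330)),cv2.resize(b,(400,330))]); cv2.imwrite("pics/p.png",o)
P,Q=pour(55,-16,125); plan([(P,Q)],[8],0)
```

```text
13.225 [-0.36  0.69 -0.14  1.49  0.88  1.68 -0.82] [561.5 -26.9 197.7] [560.86130661 -25.84456305 198.07139858] 12.264409961493993 [ 0.14364229 -0.22430101 -1.67243759]
[[-0.025,-0.0,0.009,-0.0,0.6,0.0,0],[-0.026,-0.0,0.008,-0.0,0.6,0.0,0],[-0.026,-0.0,0.008,-0.0,0.6,0.0,0],[-0.027,-0.0,0.006,-0.0,0.6,0.0,0],[-0.028,-0.0,0.004,-0.01,0.6,0.0,0],[-0.028,-0.001,0.004,0.0,0.6,0.01,0],[-0.028,0.0,0.003,0.0,0.6,-0.0,0],[-0.028,0.0,0.001,0.0,0.6,-0.0,0]]
max [0.028 0.001 0.009 0.01  0.6   0.01 ]
```

View pics/p.png

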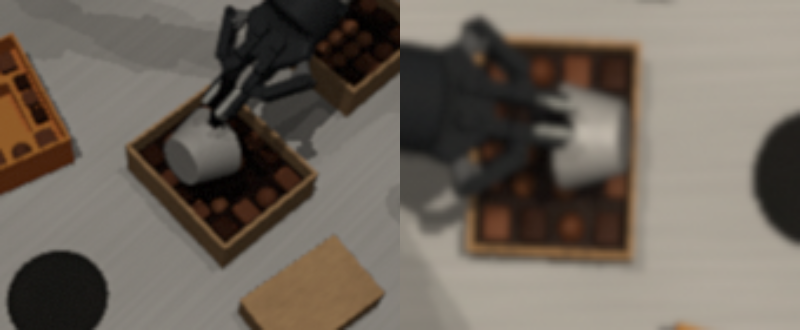

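The cup is upside-down over the pocket, its lip near (600,160) in the right half, and clear of the walls. I wait briefly, then tilt back while rising.

Request:
drive_tool(
  steps=[
    [0.002, 0, -0.001, 0, -0.2, 0, 0],
    [-0.002, 0, 0.001, 0, 0.2, 0, 0],
    [0, 0, 0, 0, 0, 0, 0],
    [0, 0, 0, 0, 0, 0, 0],
  ],
)

```text
time_s: 13.82
eef_pos: [571.5, 103.8, 280.1]
tool_rot: [0.33, 0.642, 0.594, -0.356]
wrist_force: [0.3, -0.5, -2.0]
grip_width: 12.4
finger_force: 107.7
```

Request:
drive_tool(
  steps=[
    [-0.025, 0, 0.009, 0, 0.6, 0, 0],
    [-0.026, 0, 0.008, 0, 0.6, 0, 0],
    [-0.026, 0, 0.008, 0, 0.6, 0, 0],
    [-0.027, 0, 0.006, 0, 0.6, 0, 0],
    [-0.028, 0, 0.004, -0.01, 0.6, 0, 0],
    [-0.028, -0.001, 0.004, 0, 0.6, 0.01, 0],
    [-0.028, 0, 0.003, 0, 0.6, 0, 0],
    [-0.028, 0, 0.001, 0, 0.6, 0, 0],
  ],
)

```text
time_s: 14.82
eef_pos: [554.6, -94.3, 374.6]
tool_rot: [0.059, 0.731, 0.677, -0.063]
wrist_force: [-0.1, -1.4, -2.5]
grip_width: 11.9
finger_force: 107.7
```

Run:
```python
from h import *
s,R,t=now(); print(s["time_s"],(t+R.apply([0,0,155])).round(1),s["grip_width"],s["wrist_force"])
plan([pour(0,-80,190)],[16],0)
```

```text
14.825 [ 552.7 -121.   222. ] 11.918354154347387 [-0.09258633 -1.42794508 -2.54276269]
[[-0.015,0.0,0.004,0.0,0.34,-0.0,0],[-0.016,0.0,0.004,0.0,0.35,-0.0,0],[-0.016,0.0,0.003,0.0,0.34,-0.0,0],[-0.016,0.0,0.003,0.0,0.34,-0.0,0],[-0.016,0.0,0.002,0.0,0.35,-0.0,0],[-0.016,0.001,0.002,0.0,0.34,-0.0,0],[-0.016,-0.0,0.002,0.0,0.34,-0.0,0],[-0.017,-0.0,0.001,0.01,0.35,-0.0,0]]
[[-0.016,-0.0,0.001,-0.0,0.34,-0.0,0],[-0.017,-0.0,0.0,-0.0,0.34,-0.01,0],[-0.016,0.0,0.0,-0.0,0.35,0.0,0],[-0.017,0.0,-0.0,-0.0,0.34,0.0,0],[-0.016,0.0,-0.001,-0.0,0.34,0.0,0],[-0.016,0.0,-0.002,-0.0,0.35,0.0,0],[-0.016,0.0,-0.001,-0.0,0.34,0.0,0],[-0.016,0.0,-0.003,-0.0,0.34,0.0,0]]
max [0.017 0.001 0.004 0.01  0.35  0.01 ]
```

Request:
drive_tool(
  steps=[
    [-0.015, 0, 0.004, 0, 0.34, 0, 0],
    [-0.016, 0, 0.004, 0, 0.35, 0, 0],
    [-0.016, 0, 0.003, 0, 0.34, 0, 0],
    [-0.016, 0, 0.003, 0, 0.34, 0, 0],
    [-0.016, 0, 0.002, 0, 0.35, 0, 0],
    [-0.016, 0.001, 0.002, 0, 0.34, 0, 0],
    [-0.016, 0, 0.002, 0, 0.34, 0, 0],
    [-0.017, 0, 0.001, 0.01, 0.35, 0, 0],
  ],
)

```text
time_s: 15.82
eef_pos: [545.8, -220.9, 348.2]
tool_rot: [-0.104, 0.725, 0.672, 0.111]
wrist_force: [0.3, -0.2, -2.0]
grip_width: 12.4
finger_force: 107.7
```

Request:
drive_tool(
  steps=[
    [-0.016, 0, 0.001, 0, 0.34, 0, 0],
    [-0.017, 0, 0, 0, 0.34, -0.01, 0],
    [-0.016, 0, 0, 0, 0.35, 0, 0],
    [-0.017, 0, 0, 0, 0.34, 0, 0],
    [-0.016, 0, -0.001, 0, 0.34, 0, 0],
    [-0.016, 0, -0.002, 0, 0.35, 0, 0],
    [-0.016, 0, -0.001, 0, 0.34, 0, 0],
    [-0.016, 0, -0.003, 0, 0.34, 0, 0],
  ],
)

```text
time_s: 16.82
eef_pos: [537.7, -336.8, 289.0]
tool_rot: [-0.26, 0.677, 0.628, 0.281]
wrist_force: [0.7, 0.4, -1.8]
grip_width: 12.2
finger_force: 107.8
```

Run:
```python
from h import *
s,R,t=now(); G=t+R.apply([0,0,155]); print(s["time_s"],s["qpos"].round(2),G.round(1),s["grip_width"],s["wrist_force"])
A=eyes.read_camera("scene"); B=eyes.read_camera("top"); cv2.imwrite("pics/A.png",A); cv2.imwrite("pics/B.png",B)
a=A[120:270,180:360]; b=B[125:215,215:335]
o=np.hstack([cv2.resize(a,(400,333),interpolation=2),cv2.resize(b,(400,300),interpolation=2)[:,:].repeat(1,0) if 0 else cv2.resize(b,(400,333),interpolation=2)]); cv2.imwrite("pics/q.png",o)
M=G+82*F+10*Z; print("mouth px",proj("scene",M),proj("top",M))
```

```text
16.825 [ 0.91  0.79 -0.38  1.22 -0.4   1.59  0.59] [ 546.  -227.5  179.4] 12.185567933226528 [ 0.66420945  0.36286643 -1.75307239]
mouth px [[237.67525443 194.67434372]] [[294.05083261 160.23221603]]
```

View pics/q.png

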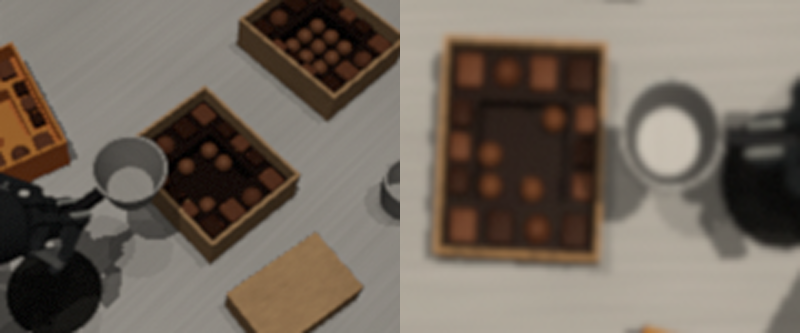

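The cup is empty and all four truffles are in the pocket: (553,120), (490,153), (490,185) and (532,188) in the right half. I verify those positions numerically and triangulate the rim centre before placing.

Run:
```python
from h import *
T=np.array([(553,120),(490,153),(490,185),(532,188)],float); px=np.c_[215+(T[:,0]-400)*.3-.3,125+T[:,1]*90/333-.3]
P=ray("top",px,15)[:,:2]-BOX; a=np.radians(4.3); print("truffles in box",(P@np.array([[np.cos(a),np.sin(a)],[-np.sin(a),np.cos(a)]])).round(0) if 0 else np.c_[P@[np.cos(a),-np.sin(a)],P@[np.sin(a),np.cos(a)]].round(0))
s,R,t=now(); G=t+R.apply([0,0,155]); M=G+82*F+10*Z
u1=[215+270.5*.3-.3,125+134.5*90/333-.3]; u2=[180+130*.45-.3,120+173*150/333-.3]
def line(n,u): a=ray(n,[u],0)[0]; b=ray(n,[u],300)[0]; return a,(b-a)/np.linalg.norm(b-a)
A=0;c=0
for n,u in(("top",u1),("scene",u2)):
    o,d=line(n,u); K=np.eye(3)-np.outer(d,d); A=A+K; c=c+K@o
print("mouth pred",M.round(1),"seen",np.linalg.solve(A,c).round(1))
for n,u in(("top",u1),("scene",u2)): print(ray(n,[u],M[2]).round(1))
```

```text
truffles in box [[ 31. -27.]
 [ -1.  30.]
 [-28.  29.]
 [-28. -11.]]
mouth pred [ 550.9 -148.3  186.9] seen [ 552.9 -149.1  179.1]
[[ 550.1 -150.7  186.9]]
[[ 557.8 -149.6  186.9]]
```

Run:
```python
from h import *
s,R,t=now(); G=t+R.apply([0,0,155]); z=R.apply([0,0,1]); print(G,"lean",np.degrees(np.arctan2(np.hypot(z[0],z[1]),-z[2])),s["qvel"].round(3))
X=np.r_[np.cos(np.radians(PSI)),np.sin(np.radians(PSI)),0]; P=np.r_[MAT,0]-80*X; Q=tool(PSI,45); print(P)
plan([(P+[0,0,150],Q),(P+[0,0,62],Q)],[16,8],0)
```

```text
[ 544.70196519 -230.09991947  176.85244122] lean 44.851258364601435 [-0.025 -0.041 -0.025  0.018 -0.008 -0.009 -0.012]
[ 497.59593881 -338.00427617    0.        ]
[[-0.006,-0.005,-0.004,-0.11,0.0,0.1,0],[-0.006,-0.005,-0.003,-0.1,0.0,0.11,0],[-0.007,-0.005,-0.004,-0.11,0.0,0.1,0],[-0.006,-0.005,-0.004,-0.1,0.0,0.11,0],[-0.006,-0.004,-0.004,-0.11,0.01,0.1,0],[-0.006,-0.005,-0.004,-0.1,-0.0,0.1,0],[-0.007,-0.004,-0.004,-0.11,-0.0,0.11,0],[-0.006,-0.004,-0.004,-0.1,-0.0,0.1,0]]
[[-0.006,-0.004,-0.003,-0.11,0.0,0.1,0],[-0.007,-0.003,-0.004,-0.1,0.0,0.11,0],[-0.006,-0.004,-0.004,-0.11,0.0,0.1,0],[-0.006,-0.003,-0.004,-0.1,0.0,0.11,0],[-0.007,-0.003,-0.004,-0.11,0.01,0.1,0],[-0.006,-0.003,-0.004,-0.1,-0.0,0.1,0],[-0.007,-0.002,-0.004,-0.11,-0.0,0.11,0],[-0.006,-0.003,-0.004,-0.11,-0.0,0.1,0]]
[[-0.008,0.0,0.008,0.0,-0.0,0.0,0],[-0.008,0.0,0.007,0.0,-0.0,0.0,0],[-0.007,0.0,0.008,0.0,-0.0,0.0,0],[-0.008,0.0,0.008,0.0,-0.0,0.0,0],[-0.008,0.0,0.008,0.0,-0.0,0.0,0],[-0.008,0.0,0.007,0.0,-0.0,0.0,0],[-0.008,0.0,0.008,0.0,-0.0,0.0,0],[-0.007,0.0,0.008,0.0,-0.0,0.0,0]]
max [0.008 0.005 0.008 0.11  0.01  0.11 ]
```

Request:
drive_tool(
  steps=[
    [-0.006, -0.005, -0.004, -0.11, 0, 0.1, 0],
    [-0.006, -0.005, -0.003, -0.1, 0, 0.11, 0],
    [-0.007, -0.005, -0.004, -0.11, 0, 0.1, 0],
    [-0.006, -0.005, -0.004, -0.1, 0, 0.11, 0],
    [-0.006, -0.004, -0.004, -0.11, 0.01, 0.1, 0],
    [-0.006, -0.005, -0.004, -0.1, 0, 0.1, 0],
    [-0.007, -0.004, -0.004, -0.11, 0, 0.11, 0],
    [-0.006, -0.004, -0.004, -0.1, 0, 0.1, 0],
  ],
)

```text
time_s: 17.92
eef_pos: [491.7, -386.6, 276.3]
tool_rot: [-0.229, 0.739, 0.555, 0.307]
wrist_force: [-0.0, -0.4, -1.9]
grip_width: 12.4
finger_force: 107.8
```

Request:
drive_tool(
  steps=[
    [-0.006, -0.004, -0.003, -0.11, 0, 0.1, 0],
    [-0.007, -0.003, -0.004, -0.1, 0, 0.11, 0],
    [-0.006, -0.004, -0.004, -0.11, 0, 0.1, 0],
    [-0.006, -0.003, -0.004, -0.1, 0, 0.11, 0],
    [-0.007, -0.003, -0.004, -0.11, 0.01, 0.1, 0],
    [-0.006, -0.003, -0.004, -0.1, 0, 0.1, 0],
    [-0.007, -0.002, -0.004, -0.11, 0, 0.11, 0],
    [-0.006, -0.003, -0.004, -0.11, 0, 0.1, 0],
  ],
)

```text
time_s: 18.92
eef_pos: [447.4, -431.6, 262.0]
tool_rot: [-0.196, 0.791, 0.476, 0.33]
wrist_force: [0.0, 0.0, -1.7]
grip_width: 12.1
finger_force: 107.7
```

Request:
drive_tool(
  steps=[
    [-0.008, 0, 0.008, 0, 0, 0, 0],
    [-0.008, 0, 0.007, 0, 0, 0, 0],
    [-0.007, 0, 0.008, 0, 0, 0, 0],
    [-0.008, 0, 0.008, 0, 0, 0, 0],
    [-0.008, 0, 0.008, 0, 0, 0, 0],
    [-0.008, 0, 0.007, 0, 0, 0, 0],
    [-0.008, 0, 0.008, 0, 0, 0, 0],
    [-0.007, 0, 0.008, 0, 0, 0, 0],
  ],
)

```text
time_s: 19.92
eef_pos: [448.2, -431.3, 173.8]
tool_rot: [-0.196, 0.791, 0.477, 0.33]
wrist_force: [-0.3, 0.7, -2.0]
grip_width: 12.5
finger_force: 107.8
```

Run:
```python
from h import *
s,R,t=now(); print(s["time_s"],s["wrist_force"],s["wrist_torque"])
X=np.r_[np.cos(np.radians(PSI)),np.sin(np.radians(PSI)),0]; P=np.r_[MAT,0]-80*X; Q=tool(PSI,45); print(P,t+R.apply([0,0,155]))
plan([(P+[0,0,48],Q)],[4],0)
im=eyes.read_camera("scene"); cv2.imwrite("pics/d.png",im); im=eyes.read_camera("top"); cv2.imwrite("pics/dt.png",im)
# rim blob by grey steel colour (bright, unsaturated) inside dark mat surroundings
M=P+82*X+[0,0,72]; print(proj("top",M),proj("scene",M))
```

```text
19.925 [-0.27030012  0.69050558 -2.03568503] [-1.00797704  0.54348489 -0.00338754]
[ 497.59593881 -338.00427617    0.        ] [ 500.15093559 -334.58427351   64.41362963]
[[-0.004,-0.0,0.002,0.0,-0.0,0.01,0],[-0.003,-0.0,0.002,0.0,-0.01,0.01,0],[-0.004,-0.0,0.002,0.0,0.0,0.01,0],[-0.003,-0.001,0.003,0.0,-0.0,0.0,0]]
max [0.004 0.001 0.003 0.    0.01  0.01 ]
[[331.91397912 170.1591531 ]] [[201.62980159 241.23731766]]
```

Request:
drive_tool(
  steps=[
    [-0.004, 0, 0.002, 0, 0, 0.01, 0],
    [-0.003, 0, 0.002, 0, 0, 0.01, 0],
    [-0.004, 0, 0.002, 0, 0, 0.01, 0],
    [-0.003, -0.001, 0.003, 0, 0, 0, 0],
    [0, 0, 0, 0, 0, 0, 0],
  ],
)

```text
time_s: 20.65
eef_pos: [445.5, -433.7, 157.8]
tool_rot: [-0.197, 0.792, 0.474, 0.329]
wrist_force: [0.1, 0.6, -2.6]
grip_width: 12.4
finger_force: 107.8
```

Run:
```python
from h import *
s,R,t=now(); print(s["time_s"],s["wrist_force"],s["wrist_torque"],t+R.apply([0,0,155]),s["grip_width"])
```

```text
20.65 [ 0.12256893  0.62102341 -2.63894144] [-1.0178286   0.54116974 -0.03199996] [ 497.38521433 -336.81481125   48.45724463] 12.430303348952425
```

Request:
drive_tool(
  steps=[
    [-0.0007, 0, 0.0007, 0, 0, 0, 0],
    [-0.0004, 0, 0.0004, 0, 0, 0, 0],
    [0, 0, 0, 0, 0, 0, 0],
  ],
)

```text
time_s: 21.02
eef_pos: [445.8, -433.8, 156.8]
tool_rot: [-0.197, 0.792, 0.475, 0.329]
wrist_force: [-0.3, 0.5, -1.8]
grip_width: 12.5
finger_force: 107.8
```

Run:
```python
from h import *
s,R,t=now(); print(s["time_s"],s["wrist_force"],s["wrist_torque"],t+R.apply([0,0,155]),s["grip_width"])
```

```text
21.025 [-0.31118631  0.53523733 -1.790791  ] [-1.01532706  0.57305303  0.02535393] [ 497.78737901 -337.04980864   47.44271404] 12.46843605093391
```

Request:
drive_tool(
  steps=[
    [-0.0007, 0, 0.0007, 0, 0, 0, 0],
    [-0.0004, 0, 0.0004, 0, 0, 0, 0],
    [0, 0, 0, 0, 0, 0, 0],
  ],
)

```text
time_s: 21.4
eef_pos: [445.8, -434.0, 155.8]
tool_rot: [-0.197, 0.792, 0.475, 0.33]
wrist_force: [-1.7, -0.5, 2.3]
grip_width: 12.4
finger_force: 108.2
```

Run:
```python
from h import *
s,R,t=now(); print(s["time_s"],s["wrist_force"],s["wrist_torque"],t+R.apply([0,0,155]),s["grip_width"])
```

```text
21.4 [-1.71857315 -0.51990437  2.28990432] [-0.42852887  0.44720848  0.20873448] [ 497.89002315 -337.20160639   46.55498127] 12.370864353692205
```

The mat now carries the scoop. Release slowly and back out along the tool axis.

Request:
drive_tool(
  steps=[
    [0, 0, 0, 0, 0, 0, 0.015],
    [0, 0, 0, 0, 0, 0, 0.02],
    [0, 0, 0, 0, 0, 0, 0.03],
    [0, 0, 0, 0, 0, 0, 0.04],
    [0, 0, 0, 0, 0, 0, 0.055],
    [0, 0, 0, 0, 0, 0, 0.06],
    [0, 0, 0, 0, 0, 0, 0.06],
  ],
  newtons=20,
)

```text
time_s: 22.28
eef_pos: [445.8, -433.9, 155.2]
tool_rot: [-0.197, 0.792, 0.475, 0.329]
wrist_force: [0.7, 0.3, -0.8]
grip_width: 60.1
finger_force: 0.0
```

Request:
drive_tool(
  steps=[
    [0, 0, -0.01, 0, 0, 0, 0.06],
    [0, 0, -0.015, 0, 0, 0, 0.06],
    [0, 0, -0.02, 0, 0, 0, 0.06],
    [0, 0, -0.02, 0, 0, 0, 0.06],
    [0, 0, -0.02, 0, 0, 0, 0.06],
    [0, 0, -0.02, 0, 0, 0, 0.06],
    [0, 0, -0.02, 0, 0, 0, 0.06],
    [0, 0, -0.01, 0, 0, 0, 0.06],
  ],
)

```text
time_s: 23.28
eef_pos: [399.5, -519.9, 252.1]
tool_rot: [-0.195, 0.793, 0.474, 0.329]
wrist_force: [1.2, 0.1, -0.3]
grip_width: 60.0
finger_force: 0.0
```

Run:
```python
from h import *
s,R,t=now(); print(s["time_s"],s["wrist_force"],s["grip_width"])
a=eyes.read_camera("top"); b=eyes.read_camera("scene"); cv2.imwrite("pics/ft.png",a); cv2.imwrite("pics/fs.png",b)
a0=cv2.imread("pics/top0.png"); b0=cv2.imread("pics/scene0.png")
# steel interior/rim: brighter than mat, inside mat+cup window
for n,im,w in(("top",a,(305,145,372,200)),("scene",b,(170,220,235,280)),("top0",a0,(305,145,372,200)),("scene0",b0,(170,220,235,280))):
    x0,y0,x1,y1=w; g=cv2.resize(im[y0:y1,x0:x1],None,fx=4,fy=4,interpolation=2); g=cv2.medianBlur(cv2.cvtColor(g,cv2.COLOR_BGR2GRAY),5)
    c=cv2.HoughCircles(g,cv2.HOUGH_GRADIENT,1,5,param1=80,param2=12,minRadius=48,maxRadius=90)
    if c is None: print(n,None); continue
    for q in c[0][:4]:
        u=[(q[0]+.5)/4-.5+x0,(q[1]+.5)/4-.5+y0]; m=n.rstrip("0"); print(n,np.round(u,1),q[2]/4,"z56",ray(m,[u],56)[0,:2].round(0),"z4",ray(m,[u],4)[0,:2].round(0))
# what changed outside the scoop/arm: truffle-coloured pixels in pocket, boxes, carton, cup
d=cv2.absdiff(a,a0).max(2)>40; k,l,st,ce=cv2.connectedComponentsWithStats(d.astype(np.uint8))
for i in range(1,k):
    if st[i,4]>8: print(st[i].tolist())
```

```text
23.275 [ 1.1535674   0.05527042 -0.26095251] 59.95649732952888
top [329.5 173. ] 18.75 z56 [ 530. -261.] z4 [ 535. -269.]
top [332.  170.2] 15.175 z56 [ 538. -269.] z4 [ 544. -277.]
top [330.2 175. ] 20.2 z56 [ 524. -263.] z4 [ 529. -271.]
top [328.8 175. ] 16.925 z56 [ 524. -258.] z4 [ 529. -267.]
scene [203.2 249.5] 21.8 z56 [ 551. -275.] z4 [ 531. -266.]
scene [203.8 250.8] 20.6 z56 [ 554. -276.] z4 [ 535. -267.]
scene [203.2 245. ] 15.025 z56 [ 541. -267.] z4 [ 521. -257.]
scene [201.8 242. ] 16.95 z56 [ 532. -264.] z4 [ 512. -254.]
top0 [329.8 173. ] 18.925 z56 [ 530. -262.] z4 [ 535. -270.]
top0 [328.5 172.5] 18.5 z56 [ 531. -258.] z4 [ 537. -266.]
top0 [335.2 170.8] 14.525 z56 [ 536. -278.] z4 [ 542. -287.]
top0 [328.8 173.8] 18.225 z56 [ 528. -258.] z4 [ 533. -267.]
scene0 [204.5 251.8] 21.5 z56 [ 558. -277.] z4 [ 539. -268.]
scene0 [205.2 250.2] 19.875 z56 [ 556. -273.] z4 [ 537. -264.]
scene0 [203.2 249.2] 22.075 z56 [ 550. -275.] z4 [ 531. -266.]
scene0 [202.8 251.8] 20.15 z56 [ 554. -280.] z4 [ 535. -271.]
[259, 154, 5, 5, 21]
[317, 157, 25, 28, 353]
[239, 164, 6, 5, 18]
[240, 173, 4, 4, 16]
[253, 174, 4, 4, 14]
[340, 177, 8, 8, 24]
[350, 176, 22, 15, 75]
[361, 178, 113, 89, 4978]
[474, 207, 38, 36, 912]
[508, 227, 4, 17, 46]
[478, 253, 34, 70, 1394]
[250, 263, 114, 64, 978]
[423, 271, 56, 40, 1153]
[378, 279, 13, 9, 39]
[271, 296, 92, 61, 1139]
[268, 305, 219, 79, 5124]
[456, 322, 41, 38, 710]
[228, 324, 16, 7, 60]
[487, 324, 25, 44, 308]
[219, 330, 7, 5, 19]
[498, 331, 9, 16, 93]
[230, 358, 28, 26, 309]
[212, 374, 6, 10, 23]
[436, 377, 8, 7, 21]
[503, 379, 9, 5, 26]
[253, 380, 24, 4, 52]
```

The scoop's rim is at about (538,-269) mm in both views, 3 mm from the mat's centre and upright. The only other changes on the bench are the four truffles in the pocket. The fingers are clear, so I hand in.

```bash
python3 -c "
from bench import robot
print(robot.finish_job())"
```

```text
the job is handed in; nothing more can be done
None
```

I handed in the job at about 23 s: all four truffles are in the pocket, and the empty scoop stands upright about 3–6 mm from the mat's centre, with the gripper clear and nothing else moved, going by my camera checks (the hand-in gave no verdict).

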